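Turn fresh lidded boxes over onto the drying rack

ROBOT

A 6-joint arm with a two-finger parallel gripper is mounted at the origin on the work surface. World frame = base frame: x ahead of the robot, y to its left, z up, the work surface at z = 0. Lengths are in m, angles in rad, forces in N, time in s.
With the tool pointing down it reaches from about 0.3 to 0.875 m from the base axis. Payload 6.4 kg.
Tool frame: the origin (TCP) lies at the very end of the fingers, on their centre line; the grasp point (between the pads) lies 19 mm behind it; z points along the fingers, y is the line along which they close (so a half turn about z gives the same grasp; the last joint's range is limited). The gripper opens to 85 mm and grips with 20 to 120 N. Pads are 22 mm wide; open, the fingers measure 114 mm over their backs; the gripper's body (76 mm by 85 mm) begins 54 mm behind the grasp point. The pads swing forward as they close: fully open they stand 13 mm farther back than shut.
Start: joints at [1.127, 0.181, 1.607, -0, 1.354, -0.206], TCP at [0.135, 0.559, 0.231] pointing down, gripper open.
Joint ranges: [-2.99, 2.99], [-0.89, 2.07], [0.3, 2.58], [-1.14, 4.28], [0, 2.63], [-3.12, 3.12]. Speed limits (rad/s): [2.57, 2.57, 3.01, 3.14, 3.14, 3.14].

INTERFACE

Orientations are given as a unit quaternion [w, x, y, z].
In Python, from bench import ctrl, camera, calibration, order, outline_of gives the robot as it stands.
- The arm moves only by the tool move_arm, never from a script. Its argument "series" is a list that holds one entry, the list of rows, each a list of 5 numbers: the opening, from 0 (shut) to 1 (fully open), then the shift along the tool's x, y, z in mm, then the turn about the tool's z in rad. A call has exactly 10 rows; each row is the pose to reach, as a shift and turn from the pose commanded when the call began, along the tool's axes at that moment; what a row does not reach only later rows make up. A row lasts 1/12 s, in which the tool goes at most 41.7 mm and 7.16 degrees, less where a joint would pass 70% of its speed; a pose out of reach is approached as far as the arm can. A call with a gripper value outside its range is refused whole. The fingers move at their own pace and stop on an object; the grip force is fixed at half the most. Time passes only in rows, so rows that repeat a pose let the fingers close, or fill a call up. It gives the time, the measured TCP pose, the force, the opening and the grip force at its end, in the units of the state.
- ctrl.get_obs(): the state, without advancing time (a new reading comes with each control period).
- camera(name): name is "scene" or "top"; returns (picture, depth): 480x640x3 uint8, blue, green, red; 480x640 float32, m along the optical axis (not along the pixel's ray), 0 where there is no reading.
- calibration(name): a dict with "intrinsics" (3x3 intrinsics, pixels), "rvec" (rotation vector, rad) and "tvec" (3), from world to camera coordinates, as OpenCV has them. Camera axes: x right, y down, z forward; pixel columns grow to the right and rows downward; lengths in m; the calibration is good to about 2 mm. A picture is of the moment at which its call begins. calibration takes no time and is no camera call.
- order.hand_in(): hands the job in; it is judged then, once.
Trained networks look in the newest picture that a camera, given by its name, has taken for a name from the list of things; names that differ only in an ending like _2 or _b are one class to them, and where a whole thing is asked for, a point or a joint stands for the part that bears it (a point fixed in the world has none). Each returns a list of dicts, best first, with "conf" (0 to 1); they miss things now and then, are a little off and sometimes report something else, mostly with a low value. They report only what shows in the picture. A call takes as long as a camera call. They do not tell look-alikes from the thing itself.
- outline_of(target, camera): "region" (480x640 bool, what is visible of it) and "bbox" ([centre column, centre row, width, height] in pixels, round what is visible of it).
The state is a dict: "time_s": time; "q": joint angles; "dq": joint speeds; "joint_efforts": joint torques, N m; "eef_pos": TCP position; "eef_rot": TCP orientation; "wrist_force": force on the tool from outside, world axes, zero at the start; "torque": the same for the moment, N m; "opening": opening from 0.0 (shut) to 1.0 (fully open); "grasp_force": force on a finger pad.
Only numpy, scipy, OpenCV 4.12 (cv2) and the standard library are available. Lean on these libraries where they do the work, as an engineer would, in place of code of your own. Each camera call takes 0.05 s, during which the arm holds its last target. There are 200 camera calls.

TASK

Two handmade lidded boxes stand leaning on slanted wooden stands with their lids facing outward and up; their lids must dry flat, so turn both over onto the empty slanted drying rack (the one with the deep ledge). Pinch lid and base together so that a box never opens, turn the larger box over and lean it, lid side down, flat against the middle of the rack's slats with its lower edge down on the ledge; then turn the smaller box over and stack it the same way, lid side down, flat against the larger one and down on the ledge. Let go without dropping either box from a height, and leave the tape roll, bottle and brass weight where they are.

Things in the scene. Friction and masses are not known exactly. Their poses are not given: they have to be found in the camera images.
- big_lid: Lid of the larger box, grey cloth: plate 120 x 100 x 4 with a 3 thick skirt, 22 tall in all, loose over the base (1.5 play, no catch). Origin: centre of its outer flat face; z out of the box, x along the 120 side, y along the 100 side. Closed box 40 thick, about 160 g. At the start the closed box leans in stand_a, lid axes = stand axes, its lower 100 edge on the ledge, upper end free of the slats.
- big_base: Base tray of the larger box, plain brown board, 111 x 91 x 36 tall, walls 3, smaller all round than its lid by 4.5. Origin: centre of its underside; z points through the box towards the lid, x and y as the lid's. Closed: lid origin lies 40 along z from here (within about 2 sideways).
- small_lid: Lid of the smaller box, grey cloth: plate 98 x 76 x 4 with a 3 thick skirt, 19 tall in all, loose over the base (1.5 play, no catch). Origin: centre of its outer flat face; z out of the box, x along the 98 side, y along the 76 side. Closed box 34 thick, about 110 g. At the start the closed box leans in stand_b, lid axes = stand axes, its lower 76 edge on the ledge, upper end free of the slats.
- small_base: Base tray of the smaller box, plain brown board, 89 x 67 x 30 tall, walls 3, smaller all round than its lid by 4.5. Origin: centre of its underside; z points through the box towards the lid, x and y as the lid's. Closed: lid origin lies 34 along z from here (within about 2 sideways).
- drying_rack: Fixed slanted wooden rack, empty at first. Origin: middle of the corner where slats meet ledge, 50 above the table. z points square off the slats, away from the robot and 30 degrees above level; x down the slope along the slats (60 degrees below level); y level across. Two slats 14 wide at y = +-26, faces in plane z = 0, from x = 0 up to x = -55 only: boxes stick out above them.
- ledge_end (a point): Middle of the outer end of the drying rack's ledge, at z = 85, x = 0 in the rack's frame. The ledge is a board 120 wide, its face in the plane x = 0 from z = 0 to z = 85, so it slopes down towards the slats. A box let go while leaning out tips back onto what is behind it but may not slide along the ledge by itself. The stacked small box has its lid face at rack z = 40.
- stand_a: Fixed slanted wooden stand that holds the larger box at the start; its place and yaw vary. Same slope, frame and slats as drying_rack, but its ledge is only 48 deep and 104 wide.
- stand_b: Fixed slanted wooden stand that holds the smaller box at the start; its place and yaw vary. Same slope, frame and slats as drying_rack, but its ledge is only 48 deep and 104 wide.
- tape_roll: Blue roll of tape lying flat, 110 across, 24 tall, a bystander. Origin: centre of its underside.
- bottle: White drinking bottle standing upright, 72 across, 200 tall, a bystander. Origin: centre of its underside.
- brass_weight: Brass paper weight, 60 across, 55 tall with a knob, a bystander. Origin: centre of its underside.
Things that resemble listed ones, but are neither listed nor needed, are in the scene too. Leave any orange or turquoise look-alike of the big_lid alone.

How it is judged:
By the outcome, as a careful person would: the job done as asked, in the order asked, and still so for the second after the job is handed in, with the robot touching nothing.
It also fails if it takes over 66 s, if anything falls off the work surface, if the arm or the gripper's body presses on something with over 40 N, if the wrist force passes 120 N, or if a joint passes its speed limit or range.

## Working session

There is one attempt and no reset: what is moved stays moved. The work goes in short steps, Python scripts to look and compute and a tool call to move; the robot and the scene stay as the last step left them, time stands still between calls to the robot, and variables do not carry over. Pictures are saved under pics/ and viewed, at most 10 in all, crops included, and the job is handed in when it is done.

Besides the shell and the picture viewer there is one more tool, called after "Emit:" by a JSON object that holds its "fn" and its "kwargs", one argument or row to a line. move_arm: Moves the arm, as the interface text tells. Its arguments: {"type":"object","properties":{"series":{"type":"array","items":{"type":"array","items":{"type":"array","items":{"type":"number"}}}}},"required":["series"]}

```bash
mkdir -p pics
cat > h.py <<'E'
import numpy as np, cv2
from bench import ctrl, camera, calibration, order, outline_of
def cal(n):
    c=calibration(n); return np.array(c["intrinsics"]),cv2.Rodrigues(np.array(c["rvec"],float))[0],np.array(c["tvec"],float).ravel()
def cloud(n,d,m):
    K,R,t=cal(n); v,u=np.nonzero(m&(d>0)); z=d[v,u]
    p=np.stack([(u-K[0,2])/K[0,0]*z,(v-K[1,2])/K[1,1]*z,z],1)
    return (p-t)@R
E
python3 - <<'E'
from h import *
np.set_printoptions(precision=3,suppress=True)
for n in("scene","top"):
    im,d=camera(n); cv2.imwrite(f"pics/{n}0.png",im); np.save(f"{n}_d.npy",d)
    K,R,t=cal(n); print(n,"cam at",-R.T@t)
    for T in("big_lid","big_base","small_lid","small_base","drying_rack","stand_a","bottle","tape_roll","brass_weight"):
        for i,o in enumerate(outline_of(T,n)[:4]):
            p=cloud(n,d,o["region"]); np.save(f"{n}_{T}_{i}.npy",o["region"])
            print(n,T,i,round(o["conf"],2),np.round(o["bbox"]),len(p),np.median(p,0) if len(p) else "", (p.min(0),p.max(0)) if len(p) else "")
E
```

```text
scene cam at [0.963 0.724 1.065]
scene big_lid 0 0.87 [340. 267.  59.  50.] 1653 [0.508 0.029 0.023] (array([ 0.43 , -0.053, -0.002]), array([0.569, 0.095, 0.031]))
scene big_lid 1 0.65 [223. 201.  32.  60.] 1270 [ 0.695 -0.239  0.13 ] (array([ 0.604, -0.483,  0.   ]), array([ 0.734, -0.197,  0.179]))
scene big_lid 2 0.58 [361. 174.  38.  36.] 1019 [ 0.252 -0.245  0.024] (array([ 0.169, -0.349, -0.002]), array([ 0.317, -0.181,  0.031]))
scene big_lid 3 0.56 [289. 214.  52.  40.] 1182 [ 0.528 -0.214  0.024] (array([ 0.458, -0.294,  0.003]), array([ 0.591, -0.148,  0.03 ]))
scene small_lid 0 0.68 [274. 272.  32.  52.] 985 [0.686 0.024 0.12 ] (array([ 0.631, -0.127,  0.002]), array([0.721, 0.058, 0.157]))
scene small_base 0 0.71 [283. 274.  16.  40.] 120 [0.664 0.048 0.115] (array([ 0.639, -0.004,  0.065]), array([0.694, 0.055, 0.138]))
scene small_base 1 0.31 [252. 334.  27.  25.] 552 [0.795 0.101 0.035] (array([0.763, 0.063, 0.005]), array([0.821, 0.121, 0.062]))
scene drying_rack 0 0.86 [316. 373.  76.  79.] 3869 [0.731 0.271 0.055] (array([0.629, 0.186, 0.   ]), array([0.797, 0.328,
[... 2014 characters left out ...]
4]), array([0.819, 0.117, 0.058]))
top stand_a 0 0.7 [335. 186.  51.  58.] 1335 [0.658 0.011 0.014] (array([ 0.616, -0.044, -0.006]), array([0.756, 0.073, 0.141]))
top stand_a 1 0.59 [451. 182.  49.  55.] 1069 [ 0.661 -0.235  0.012] (array([ 0.634, -0.319, -0.004]), array([ 0.763, -0.199,  0.15 ]))
top bottle 0 0.71 [143. 206.  49.  43.] 1434 [0.597 0.429 0.13 ] (array([ 0.57 ,  0.407, -0.006]), array([0.668, 0.531, 0.207]))
top tape_roll 0 0.59 [529. 231.  51.  49.] 1132 [ 0.582 -0.451  0.021] (array([ 0.53 , -0.507, -0.006]), array([ 0.639, -0.393,  0.031]))
top brass_weight 0 0.89 [306. 138.  24.  29.] 557 [0.781 0.088 0.032] (array([ 0.757,  0.058, -0.006]), array([0.827, 0.118, 0.058]))
```

```bash
cat > fit.py <<'E'
from h import *
np.set_printoptions(precision=4,suppress=True)
def plane(p,it=600,tol=.002,cond=None):
    rng=np.random.default_rng(0);best=None
    for _ in range(it):
        a=p[rng.choice(len(p),3,False)];n=np.cross(a[1]-a[0],a[2]-a[0]);l=np.linalg.norm(n)
        if l<1e-6: continue
        n/=l; n*=np.sign(n[2])
        if cond and not cond(n): continue
        m=abs((p-a[0])@n)<tol
        if best is None or m.sum()>best.sum(): best=m
    q=p[best];c=q.mean(0);n=np.linalg.svd(q-c,full_matrices=False)[2][2];n*=np.sign(n[2]);return n,q
def box(name,q,n):
    psi=np.arctan2(n[1],n[0]);y=np.array([-np.sin(psi),np.cos(psi),0]);x=np.cross(y,n)
    xs,ys=q@x,q@y
    r=cv2.minAreaRect(np.stack([xs,ys],1).astype(np.float32))
    e=lambda a:np.percentile(a,[1,99]); ex,ey=e(xs),e(ys)
    print(name,"n",n,"elev",np.degrees(np.arcsin(n[2])),"psi",np.degrees(psi),"size",np.ptp(ex),np.ptp(ey),"centre",x*ex.mean()+y*ey.mean()+n*np.median(q@n),"rect",np.array(r[1]),r[2],len(q))
if __name__=="__main__":
    for n in("scene","top"):
        d=np.load(f"{n}_d.npy")
        for T,i in {"scene":(("big_lid",1),("small_lid",0)),"top":(("big_lid",2),("small_lid",0))}[n]:
            p=cloud(n,d,np.load(f"{n}_{T}_{i}.npy"));
            nn,q=plane(p,cond=lambda v:v[0]>.5 and v[2]>.3); box(n+" "+T,q,nn)
        p=cloud(n,d,np.load(f"{n}_drying_rack_0.npy")); nn,q=plane(p,cond=lambda v:v[0]<-.3 and v[2]>.7); box(n+" ledge",q,nn)
        try: nn,q=plane(p,cond=lambda v:v[0]>.6 and v[2]>.3); box(n+" slats",q,nn)
        except Exception as e: print(e)
E
python3 fit.py
```

```text
scene big_lid n [ 0.8628 -0.0633  0.5015] elev 30.101695094603297 psi -4.196809126320797 size 0.120513341336619 0.10014461383971332 centre [ 0.7022 -0.2526  0.1248] rect [0.1059 0.1246] 89.68384552001953 737
scene small_lid n [ 0.8468 -0.1783  0.5012] elev 30.079063153201005 psi -11.891878677721426 size 0.09759953031314758 0.07576413331652715 centre [0.691  0.0132 0.1124] rect [0.1022 0.078 ] 0.030759986490011215 616
scene ledge n [-0.4863 -0.0933  0.8688] elev 60.317452408109176 psi -169.14404403514786 size 0.09765048401853227 0.11700850365799349 centre [0.7291 0.2585 0.0703] rect [0.1211 0.1536] 88.88334655761719 1419
scene slats n [0.6057 0.1884 0.7731] elev 50.63229474927659 psi 17.27959455674737 size 0.13395352359324203 0.12264771376923486 centre [0.7166 0.2531 0.0513] rect [0.1208 0.1414] 84.97224426269531 258
top big_lid n [ 0.8629 -0.0606  0.5017] elev 30.11138022123286 psi -4.01813013636739 size 0.12317044844562366 0.09757648277031153 centre [ 0.6991 -0.2532  0.1214] rect [0.0998 0.1319] 89.89923858642578 636
top small_lid n [ 0.8443 -0.1847  0.5031] elev 30.204744233174832 psi -12.338311633851 size 0.10290001907553525 0.07383961880793781 centre [0.688  0.0116 0.1091] rect [0.075  0.1091] 89.80587005615234 445
top ledge n [-0.5078 -0.0863  0.8571] elev 58.9971343785538 psi -170.3562860691188 size 0.1519204426054891 0.11677930065638692 centre [0.7026 0.2529 0.0527] rect [0.1547 0.1201] 0.41007399559020996 1171
top slats n [ 0.6144 -0.1571  0.7732] elev 50.63919579297719 psi -14.338201698019084 size 0.14965360559162882 0.12462691015199745 centre [0.7218 0.2537 0.0497] rect [0.1692 0.1251] 12.543487548828125 131
```

View pics/top0.png

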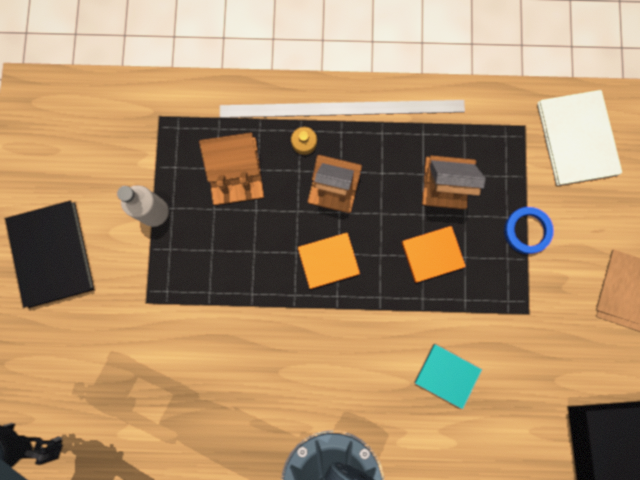

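View pics/scene0.png

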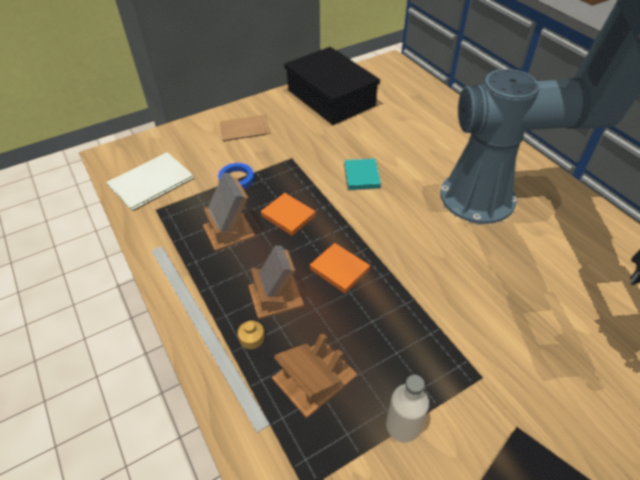

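```bash
cat > mv.py <<'E'
import sys
from h import *
from scipy.spatial.transform import Rotation as Ro
np.set_printoptions(precision=3,suppress=True)
# world objects: origin C (horizontal), psi
def go(*targets):  # each (x,y,z) and desired yaw of tool y (deg, or None)
    o=ctrl.get_obs(); q=o["eef_rot"]; R=Ro.from_quat([q[1],q[2],q[3],q[0]]).as_matrix(); p=np.array(o["eef_pos"])
    yaw=np.degrees(np.arctan2(R[1,1],R[0,1]))
    print("t",o["time_s"],"p",p,"yaw",round(yaw,2),"tool z",R[:,2],"q",np.array(o["q"]),"F",np.array(o["wrist_force"]),"open",o["opening"],o["grasp_force"])
    for (x,w) in targets:
        # turn about tool z (down) : +turn => yaw decreases if z down
        t="" if w is None else [np.round(((s*(w-yaw)+180)%360-180),1) for s in (np.sign(R[2,2]),)]
        print("target",np.array(x),"shift mm",R.T@(np.array(x)-p)*1000,"turn deg",t)
def at(C,psi,dh,dl,z):
    a=np.radians(psi); return [C[0]+dh*np.cos(a)-dl*np.sin(a),C[1]+dh*np.sin(a)+dl*np.cos(a),z]
A=(.7005,-.253);PA=-4.1
B=(.6906,.0124);PB=-12.1
K=(.696,.252);PK=10.2
E
python3 -c "
from mv import *
go((at(A,PA,-.0335,0,.29),PA),(at(A,PA,-.0335,0,.29),PA+180))"
```

```text
t 1.0 p [0.135 0.559 0.231] yaw 76.38 tool z [ 0. -0. -1.] q [ 1.127  0.181  1.607 -0.     1.354 -0.206] F [ 0.175 -0.344 -0.223] open 1.0034913717650453 0.0
target [ 0.667 -0.251  0.29 ] shift mm [-707.352 -661.417  -58.692] turn deg [np.float64(80.5)]
target [ 0.667 -0.251  0.29 ] shift mm [-707.352 -661.417  -58.692] turn deg [np.float64(-99.5)]
```

Emit:
{"fn": "move_arm", "kwargs": {
  "series": [
    [[1, -40, -35, -20, 0.1], [1, -75, -70, -40, 0.2], [1, -105, -100, -59, 0.3], [1, -135, -125, -59, 0.4], [1, -165, -155, -59, 0.5], [1, -195, -180, -59, 0.6], [1, -225, -210, -59, 0.7], [1, -255, -240, -59, 0.8], [1, -285, -265, -59, 0.9], [1, -315, -295, -59, 1.0]]
  ]
}}

```text
time_s: 1.83
eef_pos: [0.3595, 0.2171, 0.2908]
eef_rot: [0.0, 0.582, 0.813, 0.001]
wrist_force: [0.6, 0.8, -0.4]
opening: 1.0
grasp_force: 0.0
```

```bash
python3 -c "
from mv import *
go((at(A,PA,-.0335,0,.25),PA))"
```

```text
t 1.8333 p [0.359 0.217 0.291] yaw 18.81 tool z [ 0.001  0.    -1.   ] q [ 0.259 -0.236  1.894  0.     1.482 -0.069] F [ 0.59   0.821 -0.389] open 0.99954404937851 0.0
target [ 0.667 -0.251  0.25 ] shift mm [-541.925  140.256   41.   ] turn deg [np.float64(22.9)]
```

Emit:
{"fn": "move_arm", "kwargs": {
  "series": [
    [[1, -40, 10, 0, 0.1], [1, -80, 20, 0, 0.2], [1, -120, 30, 0, 0.3], [1, -160, 41, 0, 0.4], [1, -200, 52, 0, 0.4], [1, -240, 62, 0, 0.4], [1, -280, 72, 0, 0.4], [1, -320, 83, 0, 0.4], [1, -360, 93, 0, 0.4], [1, -395, 102, 0, 0.4]]
  ]
}}

```text
time_s: 2.67
eef_pos: [0.5852, -0.1237, 0.2901]
eef_rot: [0.0, 0.731, 0.683, -0.0]
wrist_force: [0.8, -0.3, -0.2]
opening: 1.002
grasp_force: 0.0
```

```bash
python3 -c "
from mv import *
go((at(A,PA,-.0335,0,.25),PA))"
```

```text
t 2.6667 p [ 0.585 -0.124  0.29 ] yaw -3.89 tool z [ 0. -0. -1.] q [-0.406  0.189  1.478 -0.     1.474 -0.338] F [ 0.803 -0.316 -0.159] open 1.0020965545555343 0.0
target [ 0.667 -0.251  0.25 ] shift mm [-121.053   90.288   40.172] turn deg [np.float64(0.2)]
```

Emit:
{"fn": "move_arm", "kwargs": {
  "series": [
    [[1, -30, 22, 0, 0], [1, -60, 45, 0, 0], [1, -90, 67, 10, 0], [1, -121, 90, 20, 0], [1, -121, 90, 40, 0], [1, -121, 90, 40, 0], [1, -121, 90, 40, 0], [1, -121, 90, 40, 0], [1, -121, 90, 40, 0], [1, -121, 90, 40, 0]]
  ]
}}

```text
time_s: 3.5
eef_pos: [0.6665, -0.2471, 0.2527]
eef_rot: [0.002, 0.73, 0.683, 0.0]
wrist_force: [0.0, 0.3, 0.7]
opening: 1.001
grasp_force: 0.0
```

```bash
python3 -c "
from mv import *
go((at(A,PA,-.0335,0,.12),PA))
im,d=camera('scene'); cv2.imwrite('pics/s1.png',cv2.resize(im[110:290,130:370],(800,600)))"
```

```text
t 3.5 p [ 0.666 -0.247  0.253] yaw -3.77 tool z [ 0.003 -0.002 -1.   ] q [-0.522  0.463  1.202  0.     1.473 -0.456] F [0.011 0.335 0.67 ] open 1.001007763279769 0.0
target [ 0.667 -0.251  0.12 ] shift mm [ -3.314   0.474 132.74 ] turn deg [np.float64(0.3)]
```

View pics/s1.png

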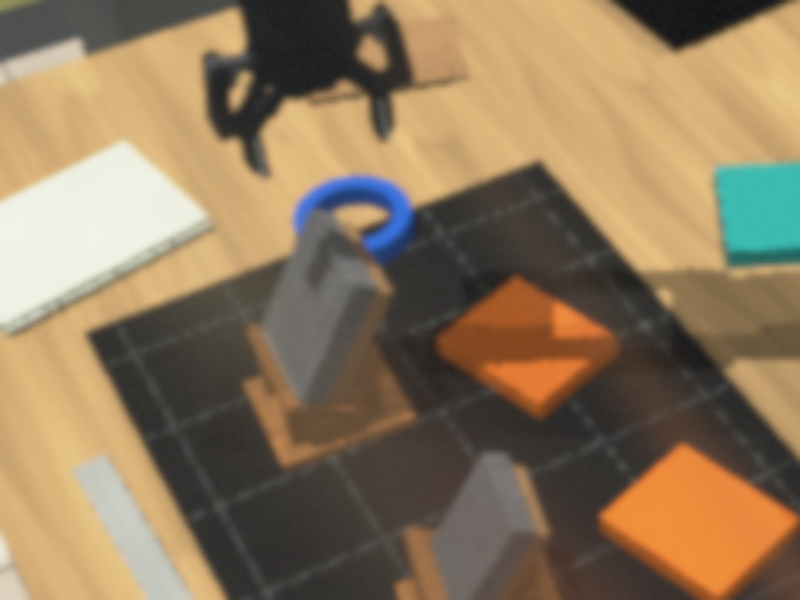

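The picture shows the gripper's open fingers (crop ~(260,165) and (385,130)) above the big box (~(325,300)), straddling its thickness. Descending.

Emit:
{"fn": "move_arm", "kwargs": {
  "series": [
    [[1, -3, 0, 20, 0], [1, -3, 0, 40, 0], [1, -3, 0, 60, 0], [1, -3, 0, 75, 0], [1, -3, 0, 90, 0], [1, -3, 0, 105, 0], [1, -3, 0, 120, 0], [1, -3, 0, 131, 0], [1, -3, 0, 131, 0], [1, -3, 0, 131, 0]]
  ]
}}

```text
time_s: 4.38
eef_pos: [0.6654, -0.2506, 0.1186]
eef_rot: [-0.001, 0.73, 0.683, -0.0]
wrist_force: [0.4, -0.3, 0.1]
opening: 1.0
grasp_force: 0.0
```

```bash
python3 -c "
from mv import *
go((at(A,PA,.010,0,.142),PA))
im,d=camera('scene'); cv2.imwrite('pics/s2.png',cv2.resize(im[110:290,130:370],(800,600)))"
```

```text
t 4.3833 p [ 0.665 -0.251  0.119] yaw -3.83 tool z [-0.001  0.001 -1.   ] q [-0.527  0.579  1.31  -0.     1.253 -0.46 ] F [ 0.426 -0.326  0.144] open 0.9995688760998165 0.0
target [ 0.71  -0.254  0.142] shift mm [ -0.081  45.128 -23.406] turn deg [np.float64(0.3)]
```

View pics/s2.png

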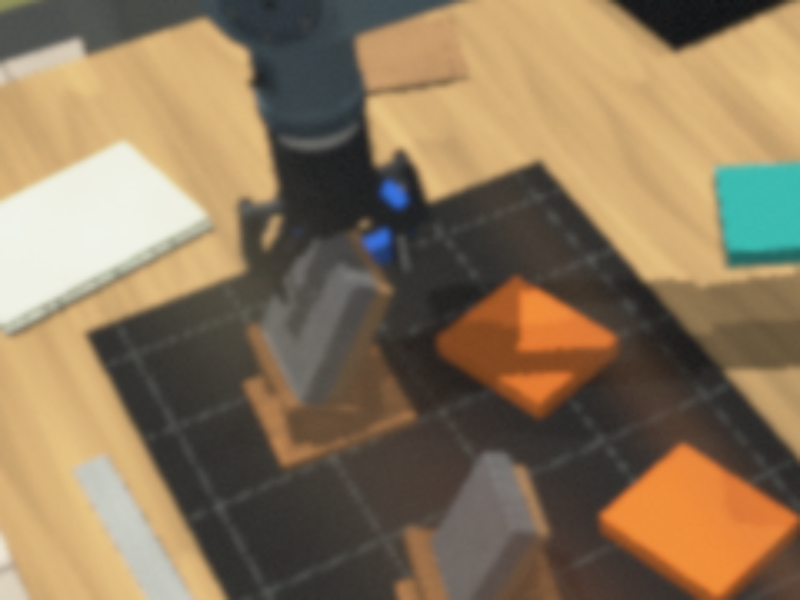

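Fingers straddle the box's top with no contact. Now swing it upright by moving outward while closing.

Emit:
{"fn": "move_arm", "kwargs": {
  "series": [
    [[0.8, 0, 0, 0, 0], [0.72, 0, 2, 0, 0], [0.7, 0, 8, -3, 0], [0.67, 0, 14, -6, 0], [0.64, 0, 20, -10, 0], [0.6, 0, 26, -13, 0], [0.56, 0, 32, -16, 0], [0.52, 0, 38, -20, 0], [0.48, 0, 42, -22, 0], [0.42, 0, 45, -24, 0]]
  ]
}}

```text
time_s: 5.27
eef_pos: [0.7112, -0.2538, 0.1434]
eef_rot: [-0.0, 0.73, 0.683, -0.0]
wrist_force: [-0.7, 0.3, -1.4]
opening: 0.464
grasp_force: 60.1
```

```bash
python3 -c "
from mv import *
go((at(A,PA,.010,0,.142),PA))
im,d=camera('scene'); cv2.imwrite('pics/s3.png',cv2.resize(im[110:290,130:370],(800,600)))"
```

```text
t 5.2667 p [ 0.711 -0.254  0.143] yaw -3.82 tool z [-0. -0. -1.] q [-0.499  0.648  1.153 -0.     1.341 -0.433] F [-0.705  0.278 -1.387] open 0.4637760451761932 60.08178770542145
target [ 0.71  -0.254  0.142] shift mm [ 0.042 -0.715  1.362] turn deg [np.float64(0.3)]
```

View pics/s3.png

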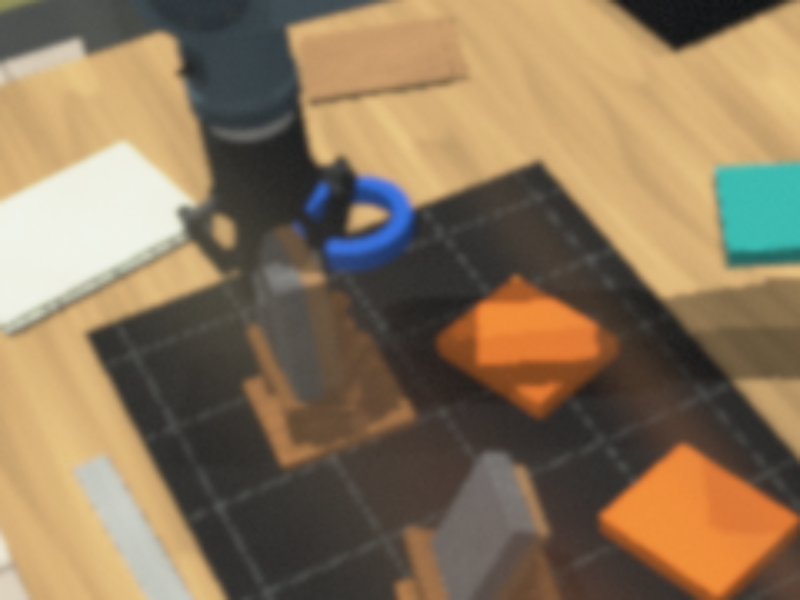

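Upright and pinched: opening 39.5 mm equals box thickness, lid still seated. Lift.

Emit:
{"fn": "move_arm", "kwargs": {
  "series": [
    [[0.35, 0, 0, -10, 0], [0.35, 0, 0, -30, 0], [0.35, 0, 0, -55, 0], [0.35, 0, 0, -85, 0], [0.35, 0, -10, -115, 0], [0.35, 0, -25, -145, 0], [0.35, 0, -45, -165, -0.05], [0.35, 15, -70, -165, -0.15], [0.35, 35, -95, -165, -0.27], [0.35, 60, -120, -165, -0.39]]
  ]
}}

```text
time_s: 6.15
eef_pos: [0.5935, -0.1864, 0.3088]
eef_rot: [0.0, 0.583, 0.813, -0.0]
wrist_force: [-0.1, 0.9, -2.2]
opening: 0.463
grasp_force: 60.6
```

```bash
python3 -c "
from mv import *
go((at(K,PK,.022,0,.30),PK+180))
im,d=camera('scene'); cv2.imwrite('pics/s4.png',im)"
```

```text
t 6.15 p [ 0.593 -0.186  0.309] yaw 18.73 tool z [ 0.001 -0.001 -1.   ] q [-0.495  0.233  1.39  -0.     1.518 -0.822] F [-0.065  0.884 -2.194] open 0.462883362264337 60.60462713241577
target [0.718 0.256 0.3  ] shift mm [378.997 259.593   8.631] turn deg [np.float64(-171.5)]
```

Emit:
{"fn": "move_arm", "kwargs": {
  "series": [
    [[0.35, 12, 9, 0, -0.12], [0.35, 25, 17, 0, -0.24], [0.35, 38, 26, 0, -0.36], [0.35, 50, 35, 0, -0.48], [0.35, 63, 43, 0, -0.6], [0.35, 76, 52, 0, -0.72], [0.35, 88, 60, 0, -0.84], [0.35, 101, 69, 0, -0.96], [0.35, 113, 78, 0, -1.08], [0.35, 126, 87, 0, -1.2]]
  ]
}}

```text
time_s: 7.03
eef_pos: [0.6375, -0.0382, 0.3085]
eef_rot: [-0.0, 0.021, 1.0, 0.0]
wrist_force: [-0.4, -0.6, -2.2]
opening: 0.463
grasp_force: 60.7
```

```bash
python3 -c "
from mv import *
go((at(K,PK,.022,0,.30),PK+180))"
```

```text
t 7.0333 p [ 0.637 -0.038  0.308] yaw 87.56 tool z [-0.  0. -1.] q [-0.245  0.271  1.344  0.     1.527 -1.774] F [-0.394 -0.623 -2.188] open 0.46300598862843206 60.70482015609741
target [0.718 0.256 0.3  ] shift mm [-67.59  297.253   8.507] turn deg [np.float64(-102.6)]
```

Emit:
{"fn": "move_arm", "kwargs": {
  "series": [
    [[0.35, -4, 18, 0, -0.12], [0.35, -8, 36, 0, -0.24], [0.35, -12, 54, 0, -0.36], [0.35, -16, 72, 0, -0.48], [0.35, -20, 90, 0, -0.6], [0.35, -24, 108, 0, -0.72], [0.35, -28, 126, 0, -0.84], [0.35, -32, 144, 0, -0.96], [0.35, -36, 162, 0, -1.08], [0.35, -40, 180, 0, -1.2]]
  ]
}}

```text
time_s: 7.87
eef_pos: [0.686, 0.1399, 0.3084]
eef_rot: [-0.0, -0.547, 0.837, 0.0]
wrist_force: [0.2, -0.2, -1.4]
opening: 0.459
grasp_force: 60.7
```

```bash
python3 -c "
from mv import *
go((at(K,PK,.022,0,.22),PK+180))"
```

```text
t 7.8667 p [0.686 0.14  0.308] yaw 156.32 tool z [-0.  0. -1.] q [ 0.032  0.413  1.161  0.     1.567 -2.696] F [ 0.158 -0.249 -1.398] open 0.4589894649937161 60.70283889770508
target [0.718 0.256 0.22 ] shift mm [-118.929   17.529   88.399] turn deg [np.float64(-33.9)]
```

Emit:
{"fn": "move_arm", "kwargs": {
  "series": [
    [[0.35, -20, 3, 0, -0.12], [0.35, -40, 6, 0, -0.24], [0.35, -60, 9, 0, -0.36], [0.35, -80, 12, 0, -0.48], [0.35, -100, 15, 0, -0.592], [0.35, -119, 17.5, 10, -0.592], [0.35, -119, 17.5, 30, -0.592], [0.35, -119, 17.5, 55, -0.592], [0.35, -119, 17.5, 80, -0.592], [0.35, -119, 17.5, 88, -0.592]]
  ]
}}

```text
time_s: 8.7
eef_pos: [0.7155, 0.2575, 0.2148]
eef_rot: [0.004, 0.764, -0.646, -0.001]
wrist_force: [-0.4, 0.2, -3.1]
opening: 0.462
grasp_force: 60.6
```

```bash
python3 -c "
from mv import *
go((at(K,PK,.022,0,.15),PK+180))
im,d=camera('scene'); cv2.imwrite('pics/s5.png',cv2.resize(im[240:420,200:440],(800,600)))"
```

```text
t 8.7 p [0.715 0.257 0.215] yaw -170.44 tool z [-0.007 -0.004 -1.   ] q [ 0.191  0.61   1.065 -0.003  1.474 -3.117] F [-0.443  0.162 -3.087] open 0.4617955903248568 60.594059228897095
target [0.718 0.256 0.15 ] shift mm [ 1.715 -2.379 64.837] turn deg [np.float64(-0.6)]
```

View pics/s5.png

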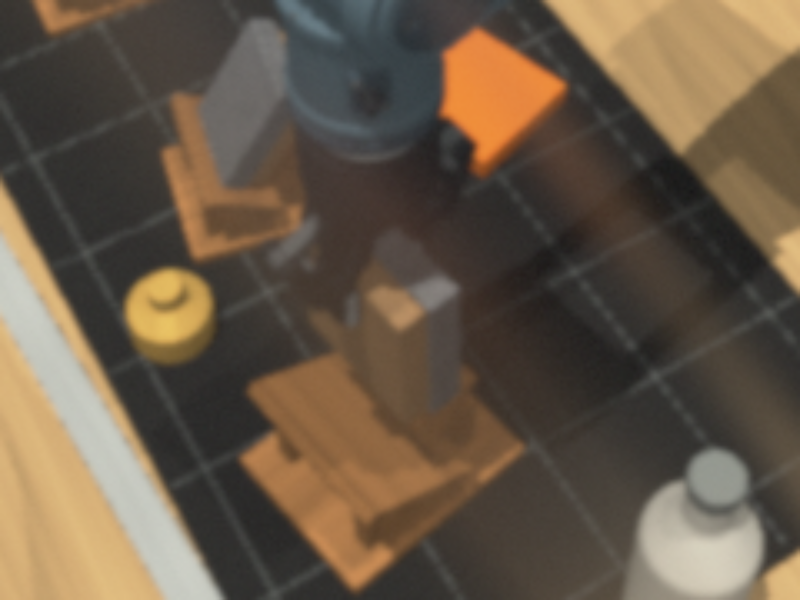

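Lid (grey) faces the slats, base outward (crop ~(410,330)), box above the inner ledge. Joint 6 is near its limit, so I back the turn off slightly and descend.

Emit:
{"fn": "move_arm", "kwargs": {
  "series": [
    [[0.35, 0, -1, 8, 0.015], [0.35, 1, -2, 16, 0.015], [0.35, 2, -2, 24, 0.015], [0.35, 2, -2, 32, 0.015], [0.35, 2, -2, 40, 0.015], [0.35, 2, -2, 46, 0.015], [0.35, 2, -2, 52, 0.015], [0.35, 2, -2, 57, 0.015], [0.35, 2, -2, 60, 0.015], [0.35, 2, -2, 60, 0.015]]
  ]
}}

```text
time_s: 9.58
eef_pos: [0.7197, 0.2558, 0.1592]
eef_rot: [0.002, 0.759, -0.651, 0.001]
wrist_force: [0.2, -0.3, -1.7]
opening: 0.459
grasp_force: 60.6
```

Emit:
{"fn": "move_arm", "kwargs": {
  "series": [
    [[0.35, 0, 0, 1, 0], [0.35, 0, 0, 2, 0], [0.35, 0, 0, 3, 0], [0.35, 0, 0, 4, 0], [0.35, 0, 0, 5, 0], [0.35, 0, 0, 6, 0], [0.35, 0, 0, 7, 0], [0.35, 0, 0, 8, 0], [0.35, 0, 0, 8, 0], [0.35, 0, 0, 8, 0]]
  ]
}}

```text
time_s: 10.42
eef_pos: [0.7201, 0.2559, 0.1521]
eef_rot: [0.001, 0.759, -0.651, 0.001]
wrist_force: [0.2, -0.5, -2.0]
opening: 0.463
grasp_force: 60.6
```

```bash
python3 -c "
from mv import *
go((at(K,PK,.022,0,.143),PK+180))
for n in ('scene','top'):
    im,d=camera(n)
    p=cloud(n,d,np.ones(d.shape,bool)); h=(p[:,:2]-K)@[np.cos(np.radians(PK)),np.sin(np.radians(PK))]; l=(p[:,:2]-K)@[-np.sin(np.radians(PK)),np.cos(np.radians(PK))]
    for zc in range(95,205,10):
        m=(abs(p[:,2]-zc/1000)<.005)&(h>-.05)&(h<.1)&(abs(l)<.06); 
        if m.sum()>3: print(n,zc,m.sum(),'h',np.percentile(h[m],[3,50,97])*1e3,'l',np.percentile(l[m],[3,50,97])*1e3)
cv2.imwrite('pics/s6.png',im)
"
```

```text
t 10.4167 p [0.72  0.256 0.152] yaw -171.28 tool z [ 0.    -0.003 -1.   ] q [ 0.188  0.661  1.115 -0.003  1.366 -3.105] F [ 0.218 -0.494 -1.96 ] open 0.4627090594565689 60.62148571014404
target [0.718 0.256 0.143] shift mm [-0.423  2.401  9.119] turn deg [np.float64(-1.5)]
scene 95 374 h [-29.748  70.149  77.915] l [-54.089  15.286  54.333]
scene 105 85 h [-25.715  41.974  44.049] l [-30.122  32.697  50.22 ]
scene 115 91 h [ 7.43  42.38  44.587] l [-24.623  43.023  50.452]
scene 125 73 h [ 7.759 42.721 44.661] l [-10.131  42.98   50.217]
scene 135 73 h [ 6.339 41.453 44.831] l [ 0.915 44.412 50.899]
scene 145 74 h [ 6.447 36.804 44.748] l [ 4.857 44.847 50.759]
scene 155 68 h [ 7.364 36.15  45.243] l [ 9.226 44.815 50.598]
scene 165 90 h [ 7.289 43.595 55.86 ] l [-1.332 39.341 50.547]
scene 175 96 h [-6.735 43.541 57.491] l [-6.898 35.475 50.691]
scene 185 101 h [ 8.916 43.088 56.878] l [ 3.965 42.486 50.984]
scene 195 377 h [ 3.06  28.663 48.231] l [ 0.398 24.835 50.18 ]
top 95 69 h [-38.087  -1.486  70.682] l [-56.6   -29.512 -18.734]
top 105 22 h [-2.346 -0.529 18.047] l [-49.504 -37.647 -21.447]
top 115 25 h [-1.25   0.197 19.709] l [-49.396 -37.466 -22.673]
top 125 26 h [-1.54   0.249 23.415] l [-49.711 -41.87  -23.48 ]
top 135 25 h [-1.258  0.789 26.462] l [-49.523 -39.404 -24.714]
top 145 22 h [-0.699  0.809 13.515] l [-49.513 -40.732 -24.533]
top 155 22 h [-0.153  0.91  26.922] l [-49.767 -40.288 -27.169]
top 165 23 h [-0.533  0.955 37.218] l [-49.424 -44.301 -28.261]
top 175 20 h [-0.07   1.277 14.814] l [-49.344 -41.718 -28.594]
top 185 43 h [-0.571 26.735 39.519] l [-49.66  -41.032 -32.324]
top 195 220 h [ 1.095 13.852 37.491] l [-48.656 -32.429  48.909]
```

Emit:
{"fn": "move_arm", "kwargs": {
  "series": [
    [[0.35, 0, 2, 1, 0], [0.35, 0, 3, 2, 0], [0.35, 0, 3, 3, 0], [0.35, 0, 3, 4, 0], [0.35, 0, 3, 5, 0], [0.35, 0, 3, 6, 0], [0.35, 0, 3, 7, 0], [0.35, 0, 3, 7.5, 0], [0.35, 0, 3, 8, 0], [0.35, 0, 3, 8, 0]]
  ]
}}

```text
time_s: 11.35
eef_pos: [0.7171, 0.2554, 0.1441]
eef_rot: [0.001, 0.759, -0.651, 0.001]
wrist_force: [0.6, 0.8, -1.6]
opening: 0.46
grasp_force: 60.7
```

Emit:
{"fn": "move_arm", "kwargs": {
  "series": [
    [[0.35, 0, 0, 0.5, 0], [0.35, 0, 0, 1, 0], [0.35, 0, 0, 1.5, 0], [0.35, 0, 0, 2, 0], [0.35, 0, 0, 2.5, 0], [0.35, 0, 0, 3, 0], [0.35, 0, 0, 3.5, 0], [0.35, 0, 0, 4, 0], [0.35, 0, 0, 4, 0], [0.35, 0, 0, 4, 0]]
  ]
}}

```text
time_s: 12.18
eef_pos: [0.7176, 0.2552, 0.143]
eef_rot: [0.001, 0.759, -0.651, 0.002]
wrist_force: [-4.9, -3.3, 10.3]
opening: 0.462
grasp_force: 62.2
```

Emit:
{"fn": "move_arm", "kwargs": {
  "series": [
    [[0.45, 0, 0, -1.5, 0], [0.5, 0, 1, -1.5, 0], [0.54, 0, 3, -1.5, 0], [0.57, 0, 6, -1, 0], [0.6, 0, 9, 0, 0], [0.62, 0, 12, 1, 0], [0.64, 0, 15, 2, 0], [0.66, 0, 18, 3, 0], [0.68, 0, 21, 4, 0], [0.7, 0, 24, 5, 0]]
  ]
}}

```text
time_s: 13.02
eef_pos: [0.6931, 0.2517, 0.1351]
eef_rot: [0.001, 0.759, -0.651, 0.001]
wrist_force: [-0.5, 0.7, -0.5]
opening: 0.699
grasp_force: 0.2
```

```bash
cat > prof.py <<'E'
from mv import *
def prof(C=K,psi=PK,cams=('scene',),lo=60,name=None):
    a=np.radians(psi)
    for n in cams:
        im,d=camera(n); 
        p=cloud(n,d,np.ones(d.shape,bool)); h=(p[:,:2]-C)@[np.cos(a),np.sin(a)]; l=(p[:,:2]-C)@[-np.sin(a),np.cos(a)]
        for zc in range(lo,215,10):
            m=(abs(p[:,2]-zc/1000)<.005)&(h>-.09)&(h<.1)&(abs(l)<.056)
            if m.sum()>3: print(n,zc,m.sum(),'h',np.percentile(h[m],[3,50,97])*1e3,'l',np.percentile(l[m],[3,97])*1e3)
        if name and n=='scene': cv2.imwrite(f'pics/{name}.png',cv2.resize(im[240:420,200:440],(800,600)))
E
python3 -c "
from prof import *
go((at(K,PK,-.036,0,.125),None)); prof(name='s7')"
```

```text
t 13.0167 p [0.693 0.252 0.135] yaw -171.28 tool z [ 0.001 -0.003 -1.   ] q [ 0.189  0.617  1.217 -0.003  1.307 -3.104] F [-0.504  0.744 -0.515] open 0.6986879765607762 0.15496659034397453
target [0.661 0.246 0.125] shift mm [ 1.06  33.079 10.115] turn deg 
scene 60 29 h [-31.445  12.854  23.079] l [32.891 55.077]
scene 70 134 h [ 5.537 37.362 43.247] l [-52.879  54.751]
scene 80 477 h [14.121 46.237 60.665] l [-51.609  52.73 ]
scene 90 633 h [13.755 66.32  78.825] l [-51.179  51.836]
scene 100 172 h [-2.413 30.861 75.19 ] l [-41.166  51.046]
scene 110 131 h [-8.851 27.538 30.795] l [-22.391  51.656]
scene 120 109 h [-8.295 24.037 27.732] l [-1.295 51.513]
scene 130 103 h [-15.107  20.771  25.012] l [ 3.936 51.729]
scene 140 108 h [-11.866  17.888  21.66 ] l [ 2.278 51.49 ]
scene 150 141 h [-20.706  15.16   37.529] l [-4.259 51.467]
scene 160 145 h [-42.913  12.63   39.949] l [-1.167 50.931]
scene 170 258 h [-33.493  -8.34   36.365] l [-3.543 50.487]
scene 180 371 h [-33.5   -10.188  30.885] l [-2.746 47.941]
scene 190 99 h [-57.412  32.871  58.174] l [-8.991 14.285]
scene 200 115 h [-62.66  -25.387  59.63 ] l [-9.125 14.935]
scene 210 119 h [-61.916  27.994  60.683] l [-8.671 17.758]
```

View pics/s7.png

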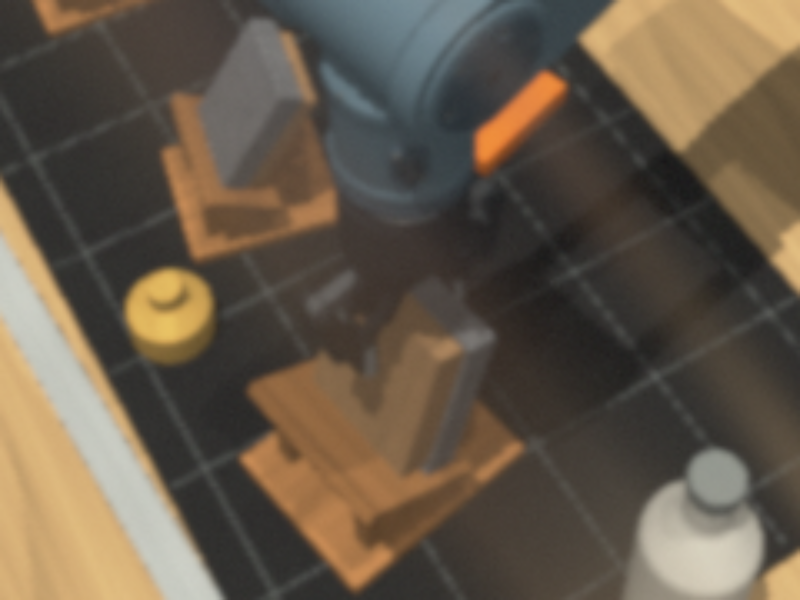

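The box is closed and leaning back about 17° on the inner finger (crop ~(420,380)). Continue letting it down.

Emit:
{"fn": "move_arm", "kwargs": {
  "series": [
    [[0.73, 0, 4, 1, 0], [0.76, 0, 8, 2, 0], [0.79, 0, 12, 4, 0], [0.82, 0, 16, 5, 0], [0.84, 0, 20, 6, 0], [0.86, 0, 24, 7, 0], [0.88, 0, 28, 8, 0], [0.9, 0, 31, 9, 0], [0.9, 0, 33, 10, 0], [0.9, 0, 33, 10, 0]]
  ]
}}

```text
time_s: 13.9
eef_pos: [0.6604, 0.2467, 0.1251]
eef_rot: [0.001, 0.759, -0.651, 0.001]
wrist_force: [-0.4, 0.6, -0.1]
opening: 0.902
grasp_force: 0.0
```

```bash
python3 -c "
from prof import *
go((at(K,PK,-.036,0,.125),None)); prof()"
```

```text
t 13.9 p [0.66  0.247 0.125] yaw -171.28 tool z [ 0.    -0.003 -1.   ] q [ 0.191  0.56   1.326 -0.003  1.256 -3.102] F [-0.371  0.55  -0.089] open 0.9022175248435984 0.0
target [0.661 0.246 0.125] shift mm [ 1.08  -0.046  0.056] turn deg 
scene 60 29 h [ 2.083 14.37  32.69 ] l [25.131 55.773]
scene 70 212 h [ 3.316 35.778 44.571] l [-52.913  54.168]
scene 80 530 h [ 6.578 45.188 60.228] l [-49.992  52.485]
scene 90 678 h [ 3.804 64.719 78.952] l [-50.802  51.73 ]
scene 100 241 h [-15.479  20.691  74.753] l [-42.67   51.785]
scene 110 226 h [-20.006  14.096  19.725] l [-43.161  51.591]
scene 120 192 h [-29.52    8.951  13.975] l [-34.124  51.916]
scene 130 134 h [-38.38    1.027   7.33 ] l [ 9.373 51.933]
scene 140 164 h [-75.16   -5.293   8.42 ] l [-1.984 52.248]
scene 150 220 h [-75.609 -11.256  14.823] l [-16.607  51.954]
scene 160 405 h [-74.493 -38.023   9.09 ] l [-4.649 51.175]
scene 170 206 h [-75.331 -25.216   8.721] l [-12.442  45.17 ]
scene 180 36 h [-89.031   5.407  29.943] l [-8.091 15.489]
scene 190 103 h [-87.763  11.996  34.132] l [-9.415 14.566]
scene 200 110 h [-70.447   0.844  33.403] l [-8.419 18.185]
scene 210 88 h [-67.752  -2.425  33.662] l [-8.792 19.276]
```

Emit:
{"fn": "move_arm", "kwargs": {
  "series": [
    [[0.9, 0, 0, -10, 0], [0.9, 0, 0, -25, 0], [0.9, 0, 0, -50, 0], [0.9, 0, 0, -80, 0], [0.9, 0, 0, -100, 0], [0.5, 0, -25, -105, 0.02], [0, 0, -55, -105, 0.04], [0, 0, -85, -105, 0.06], [0, 0, -112, -105, 0.06], [0, 0, -112, -105, 0.06]]
  ]
}}

```text
time_s: 14.78
eef_pos: [0.7751, 0.2634, 0.2292]
eef_rot: [0.001, 0.738, -0.674, 0.002]
wrist_force: [1.2, -0.2, -1.5]
opening: 0.192
grasp_force: 0.0
```

```bash
cat > seat.py <<'E'
from prof import *
from fit import plane
def seat(T,C=K,psi=PK,off=40):
    a=np.radians(psi);zr=np.array([np.cos(a)*.866,np.sin(a)*.866,.5]);y=np.array([-np.sin(a),np.cos(a),0]);x=np.cross(y,zr);O=np.array([*C,.05])
    for n in('scene','top'):
        im,d=camera(n)
        p=cloud(n,d,np.ones(d.shape,bool));q=(p-O)@np.stack([x,y,zr],1)
        r=q[(abs(q[:,1])<.058)&(q[:,0]>-.13)&(q[:,0]<-.012)&(abs(q[:,2]-off/1e3)<.025)]
        try:
            nn,s=plane(r,cond=lambda v:v[2]>.9); e=lambda k:np.percentile(s[:,k],[1,99])*1e3
            print(n,T,'normal',nn,'x',e(0),'y',e(1),'z med',np.median(s[:,2])*1e3,'z at x-100/-30',[np.median(s[abs(s[:,0]-c)<.015][:,2])*1e3 for c in(-.085,-.035)],len(s))
        except Exception as ex: print(n,ex)
        L=q[(abs(q[:,1])<.05)&(abs(q[:,0])<.01)&(q[:,2]>.055)&(q[:,2]<.08)]
        print(n,'ledge x',np.median(L[:,0])*1e3)
E
python3 -c "
from seat import *
seat('big'); go((at(K,PK,.07,0,.105),PK+180))"
```

```text
scene big normal [-0.0257 -0.0207  0.9995] x [-116.8083  -12.7784] y [-45.3454  45.4592] z med 42.381203340261976 z at x-100/-30 [np.float64(41.98313425033321), np.float64(43.27722154145039)] 1399
scene ledge x -0.7974052059992072
top big normal [-0.0349 -0.0229  0.9991] x [-118.5451  -13.7447] y [-45.46     7.0049] z med 38.28931308459778 z at x-100/-30 [np.float64(37.611553140127555), np.float64(39.396891667795806)] 298
top ledge x 0.5630498132163732
t 14.8833 p [0.7721 0.2638 0.2301] yaw -174.74 tool z [ 0.0003 -0.0031 -1.    ] q [ 0.1856  0.7348  0.8438 -0.0031  1.5633 -3.0478] F [-0.425  -0.0139  0.2031] open 0.015243072080133306 0.0
target [0.7649 0.2644 0.105 ] shift mm [ -1.6097   7.0849 125.1438] turn deg [np.float64(-4.9)]
```

Emit:
{"fn": "move_arm", "kwargs": {
  "series": [
    [[0, -1, 10, 20, -0.02], [0, -2, 19, 45, -0.04], [0, -2, 19, 70, -0.05], [0, -2, 19, 95, -0.05], [0, -2, 19, 115, -0.05], [0, -2, 19, 128, -0.05], [0, -2, 19, 133, -0.05], [0, -2, 25, 133, -0.05], [0, -2, 31, 133, -0.05], [0, -2, 37, 133, -0.05]]
  ]
}}

```text
time_s: 15.72
eef_pos: [0.735, 0.2625, 0.0998]
eef_rot: [-0.0, 0.756, -0.655, 0.002]
wrist_force: [0.3, 0.9, 0.5]
opening: -0.004
grasp_force: 0.0
```

Emit:
{"fn": "move_arm", "kwargs": {
  "series": [
    [[0, 0, 1, 0, 0], [0, 0, 2, 0, 0], [0, 0, 3, 0, 0], [0, 0, 4, 0, 0], [0, 0, 5, 0, 0], [0, 0, 6, 0, 0], [0, 0, 7, 0, 0], [0, 0, 7, 0, 0], [0, 0, 7, 0, 0], [0, 0, 7, 0, 0]]
  ]
}}

```text
time_s: 16.55
eef_pos: [0.7277, 0.2612, 0.0972]
eef_rot: [0.001, 0.756, -0.655, 0.001]
wrist_force: [0.9, 0.1, -0.4]
opening: -0.001
grasp_force: 0.0
```

Emit:
{"fn": "move_arm", "kwargs": {
  "series": [
    [[0, 0, 1, 0, 0], [0, 0, 2, 0, 0], [0, 0, 3, 0, 0], [0, 0, 4, 0, 0], [0, 0, 5, 0, 0], [0, 0, 6, 0, 0], [0, 0, 6, 0, 0], [0, 0, 6, 0, 0], [0, 0, 6, 0, 0], [0, 0, 6, 0, 0]]
  ]
}}

```text
time_s: 17.38
eef_pos: [0.7228, 0.2605, 0.0981]
eef_rot: [-0.0, 0.755, -0.655, 0.002]
wrist_force: [6.0, 1.9, -0.9]
opening: -0.001
grasp_force: 2.4
```

```bash
python3 -c "
from seat import *
seat('big'); go((at(K,PK,.07,0,.105),PK+180))"
```

```text
scene big normal [-0.0387  0.0151  0.9991] x [-116.076   -12.6625] y [ 5.772  46.2024] z med 41.30244466923097 z at x-100/-30 [np.float64(40.55386102782345), np.float64(42.314638713191094)] 582
scene ledge x -0.8580407045030565
top big normal [-0.0372 -0.0324  0.9988] x [-118.4276  -12.7102] y [-44.7958 -20.6585] z med 37.80696295825039 z at x-100/-30 [np.float64(37.07800586849097), np.float64(39.033455754256316)] 125
top ledge x 0.5624776589252339
t 17.4833 p [0.7228 0.2606 0.0981] yaw -171.86 tool z [ 0.0035 -0.0024 -1.    ] q [ 0.1933  0.7188  1.136  -0.0031  1.2838 -3.0895] F [5.158  0.5628 0.3958] open 0.002468253305494006 2.405325866232033
target [0.7649 0.2644 0.105 ] shift mm [  2.1814 -42.1927  -6.7737] turn deg [np.float64(-2.1)]
```

Emit:
{"fn": "move_arm", "kwargs": {
  "series": [
    [[0, 0, 1, 0, 0], [0, 0, 2, 0, 0], [0, 0, 3, 0, 0], [0, 0, 3, 0, 0], [0, 0, 3, 0, 0], [0, 0, -5, 0, 0], [0, 0, -20, -3, 0], [0, 0, -25, -30, 0], [0, 0, -25, -70, 0], [0, 0, -25, -110, 0]]
  ]
}}

```text
time_s: 18.32
eef_pos: [0.7446, 0.2637, 0.2053]
eef_rot: [0.004, 0.755, -0.655, -0.001]
wrist_force: [0.4, -0.2, 0.5]
opening: 0.003
grasp_force: 0.0
```

```bash
python3 -c "
from seat import *
seat('big'); go((at(B,PB,-.0335,0,.24),PB+180))"
```

```text
scene big normal [-0.0766  0.0101  0.997 ] x [-117.5771  -12.6988] y [-40.8198  46.2929] z med 41.07452790274445 z at x-100/-30 [np.float64(39.52827111948365), np.float64(43.33923930484131)] 1296
scene ledge x -0.8286722668608976
top big normal [-0.0741 -0.002   0.9972] x [-118.2634  -13.2848] y [-44.5713  -5.1499] z med 37.296959791313725 z at x-100/-30 [np.float64(36.0024455058952), np.float64(39.86354946914454)] 256
top ledge x 0.946929684552643
t 18.4167 p [0.7499 0.265  0.2177] yaw -171.84 tool z [ 0.0137 -0.0005 -0.9999] q [ 0.1923  0.6771  0.9579 -0.0031  1.4932 -3.0914] F [ 1.3163 -0.4977  1.8524] open -0.0005740416395123537 0.0
target [0.6578 0.0194 0.24  ] shift mm [230.123  125.6908 -23.4222] turn deg [np.float64(20.3)]
```

The finger linkage probably touched the box top and pushed that back instead. I'll turn the gripper a quarter and push at the very bottom.

Emit:
{"fn": "move_arm", "kwargs": {
  "series": [
    [[0, 0, 0, 0, 0.12], [0, 0, 0, 0, 0.24], [0, 0, 0, 0, 0.36], [0, 0, 0, 0, 0.48], [0, 0, 0, 0, 0.6], [0, 0, 0, 0, 0.72], [0, 0, 0, 0, 0.84], [0, 0, 0, 0, 0.96], [0, 0, 0, 0, 1.08], [0, 0, 0, 0, 1.2]]
  ]
}}

```text
time_s: 19.25
eef_pos: [0.7456, 0.2641, 0.2066]
eef_rot: [-0.001, -0.251, 0.968, -0.002]
wrist_force: [-0.7, -0.2, 0.4]
opening: -0.002
grasp_force: 0.0
```

```bash
python3 -c "
from seat import *
go((at(K,PK,.058,0,.12),PK+90),(at(K,PK,.058,0,.088),PK+90),(at(K,PK,.032,0,.088),PK+90))"
```

```text
t 19.25 p [0.7456 0.2641 0.2066] yaw 119.05 tool z [-0.0015 -0.0035 -1.    ] q [ 0.1922  0.6849  0.9678 -0.0032  1.4911 -1.8854] F [-0.7076 -0.2397  0.3505] open -0.0016373327306967213 0.0
target [0.7531 0.2623 0.12  ] shift mm [-5.94   -5.0105 86.5797] turn deg [np.float64(18.9)]
target [0.7531 0.2623 0.088 ] shift mm [ -6.0373  -4.935  118.5795] turn deg [np.float64(18.9)]
target [0.7275 0.2577 0.088 ] shift mm [ 18.5678   3.4666 118.6345] turn deg [np.float64(18.9)]
```

Emit:
{"fn": "move_arm", "kwargs": {
  "series": [
    [[0, -6, -5, 10, 0.12], [0, -6, -5, 30, 0.24], [0, -6, -5, 55, 0.33], [0, -6, -5, 80, 0.33], [0, -6, -5, 98, 0.33], [0, -6, -5, 104, 0.33], [0, 0, -3, 108, 0.33], [0, 4, -1, 113, 0.33], [0, 8, 0, 118, 0.33], [0, 8, 0, 118, 0.33]]
  ]
}}

```text
time_s: 20.08
eef_pos: [0.7383, 0.2599, 0.0887]
eef_rot: [-0.001, -0.091, 0.996, -0.002]
wrist_force: [0.2, 1.0, -0.7]
opening: -0.0
grasp_force: 0.0
```

```bash
python3 -c "
from seat import *
go((at(K,PK,.032,0,.088),PK+90))"
```

```text
t 20.0833 p [0.7383 0.2599 0.0887] yaw 100.5 tool z [-0.001  -0.0034 -1.    ] q [ 0.1887  0.7629  1.0841 -0.0032  1.2962 -1.5645] F [ 0.231   1.0285 -0.6695] open -0.0004991925704513941 0.0
target [0.7275 0.2577 0.088 ] shift mm [11.0508 -0.2017  0.6964] turn deg [np.float64(0.3)]
```

Emit:
{"fn": "move_arm", "kwargs": {
  "series": [
    [[0, 2, 0, 0, 0], [0, 4, 0, 0, 0], [0, 6, 0, 0, 0], [0, 7, 0, 0, 0], [0, 8, 0, 0, 0], [0, 9, 0, 0, 0], [0, 10, 0, 0, 0], [0, 10, 0, 0, 0], [0, 10, 0, 0, 0], [0, 10, 0, 0, 0]]
  ]
}}

```text
time_s: 20.92
eef_pos: [0.7311, 0.2583, 0.0902]
eef_rot: [0.002, -0.091, 0.996, -0.001]
wrist_force: [5.1, 1.9, 0.2]
opening: 0.001
grasp_force: 2.1
```

```bash
python3 -c "
from seat import *
seat('big');go((at(K,PK,.032,0,.088),PK+90))"
```

```text
scene big normal [-0.0577 -0.0013  0.9983] x [-118.1834  -13.0901] y [-11.9591  46.4532] z med 40.08329610147111 z at x-100/-30 [np.float64(39.83862800599008), np.float64(43.01709845132037)] 564
scene ledge x -0.8591968722064693
top big normal [-0.0768 -0.0174  0.9969] x [-118.8781  -12.9736] y [-44.6866 -26.9333] z med 37.37813172014257 z at x-100/-30 [np.float64(35.905644603004575), np.float64(39.74709538501349)] 105
top ledge x -1.6173405013382314
t 21.0167 p [0.7311 0.2583 0.0902] yaw 100.47 tool z [ 0.0042 -0.0023 -1.    ] q [ 0.1883  0.7415  1.1157 -0.0032  1.2806 -1.5643] F [ 4.8847  0.9169 -0.1157] open -0.002717988199212359 2.164869150146842
target [0.7275 0.2577 0.088 ] shift mm [3.6615 0.0744 2.2268] turn deg [np.float64(0.3)]
```

Emit:
{"fn": "move_arm", "kwargs": {
  "series": [
    [[0, 1, 0, 0, 0], [0, 2, 0, 0, 0], [0, 3, 0, 0, 0], [0, 4, 0, 0, 0], [0, 5, 0, 0, 0], [0, 6, 0, 0, 0], [0, 6, 0, 0, 0], [0, 6, 0, 0, 0], [0, 6, 0, 0, 0], [0, 6, 0, 0, 0]]
  ]
}}

```text
time_s: 21.85
eef_pos: [0.7291, 0.2577, 0.0925]
eef_rot: [0.007, -0.091, 0.996, -0.001]
wrist_force: [16.4, 3.7, -0.4]
opening: 0.001
grasp_force: 6.4
```

```bash
python3 -c "
from seat import *
seat('big');go((at(K,PK,.032,0,.088),PK+90))"
```

```text
scene big normal [-0.0616  0.0061  0.9981] x [-119.7476  -12.8969] y [-41.105   46.6892] z med 40.162413329439495 z at x-100/-30 [np.float64(40.01695180165655), np.float64(42.94691727598719)] 552
scene ledge x -0.7647214757188087
top big normal [-0.0621 -0.0469  0.997 ] x [-118.7982  -13.4918] y [-44.6418 -27.31  ] z med 37.56884433892958 z at x-100/-30 [np.float64(36.109421928720074), np.float64(39.321230640373)] 106
top ledge x 0.4108512654336031
t 21.95 p [0.7291 0.2577 0.0925] yaw 100.45 tool z [ 0.0138 -0.0003 -0.9999] q [ 0.188   0.728   1.1329 -0.003   1.2671 -1.5643] F [15.7202  3.2669 -0.9108] open 0.000998954222224057 6.4414408430457115
target [0.7275 0.2577 0.088 ] shift mm [1.6629 0.2946 4.4812] turn deg [np.float64(0.2)]
```

Emit:
{"fn": "move_arm", "kwargs": {
  "series": [
    [[0, -3, 0, 0, 0], [0, -8, 0, 0, 0], [0, -16, 0, -6, 0], [0, -22, 0, -14, 0], [0, -24, 0, -40, 0], [0, -24, 0, -75, 0], [0, -24, 0, -110, 0], [0, 0, -30, -140, 0], [0, 15, -65, -140, 0], [0, 15, -100, -140, 0]]
  ]
}}

```text
time_s: 22.78
eef_pos: [0.7257, 0.157, 0.2331]
eef_rot: [0.001, -0.093, 0.996, -0.002]
wrist_force: [0.3, 0.5, -0.4]
opening: 0.003
grasp_force: 0.0
```

```bash
python3 -c "
from seat import *
seat('big');go((at(K,PK,.032,0,.088),PK+90))
im,d=camera('scene'); cv2.imwrite('pics/s8.png',cv2.resize(im[310:430,240:400],(800,600),interpolation=cv2.INTER_CUBIC))"
```

```text
scene big normal [-0.0431 -0.0035  0.9991] x [-116.8477  -13.1766] y [-44.3288  46.0808] z med 41.297705592817564 z at x-100/-30 [np.float64(40.38188111874138), np.float64(42.53784078534937)] 1418
scene ledge x -0.8377632016350953
top a must be a positive integer unless no samples are taken
top ledge x 0.8761972359936029
t 22.8833 p [0.7275 0.1504 0.2303] yaw 100.17 tool z [ 0.0004 -0.0054 -1.    ] q [ 0.047   0.5537  1.1181 -0.0055  1.4697 -1.7007] F [ 1.0193  0.3647 -0.1229] open 0.002723661052912391 0.0
target [0.7275 0.2577 0.088 ] shift mm [-19.0546 106.3635 141.6974] turn deg [np.float64(-0.0)]
```

View pics/s8.png

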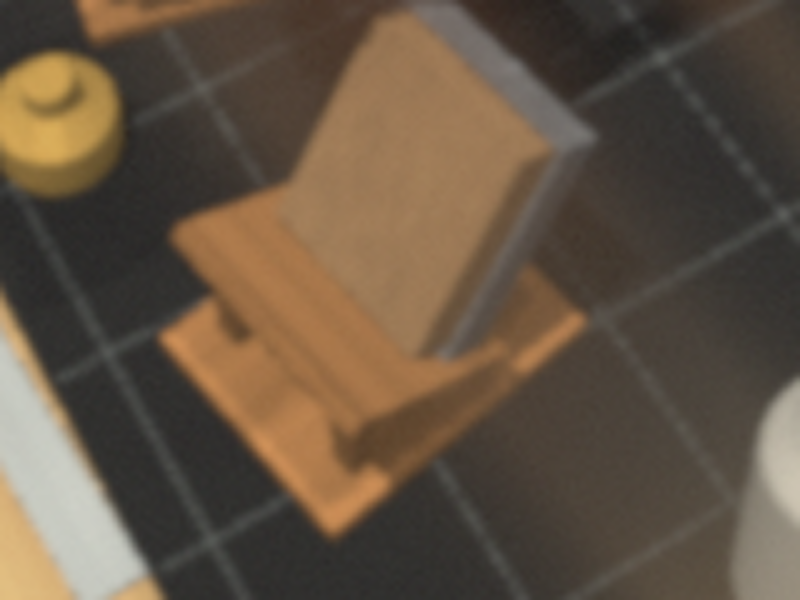

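Picture shows the big box closed, lid against the slats, lower edge on the ledge, centred. Now the small box.

```bash
python3 -c "
from seat import *
go((at(B,PB,-.0266,0,.23),PB+180),(at(B,PB,-.0266,0,.10),PB+180))"
```

```text
t 22.9333 p [0.727  0.1532 0.2295] yaw 100.24 tool z [-0.0007 -0.0035 -1.    ] q [ 0.0499  0.555   1.1176 -0.0035  1.4698 -1.6993] F [ 0.6547  1.3942 -0.6837] open 0.0010891741282091265 0.0
target [0.6646 0.018  0.23  ] shift mm [  85.4835 -121.9328    0.0623] turn deg [np.float64(-67.7)]
target [0.6646 0.018  0.1   ] shift mm [  85.3076 -121.5018  130.0614] turn deg [np.float64(-67.7)]
```

Emit:
{"fn": "move_arm", "kwargs": {
  "series": [
    [[1, 10, -14, 0, -0.12], [1, 20, -28, 0, -0.24], [1, 30, -42, 0, -0.36], [1, 40, -56, 0, -0.48], [1, 50, -70, 0, -0.6], [1, 60, -85, 0, -0.72], [1, 70, -100, 0, -0.84], [1, 80, -114, 0, -0.96], [1, 85, -122, 0, -1.08], [1, 85, -122, 0, -1.18]]
  ]
}}

```text
time_s: 23.77
eef_pos: [0.6647, 0.0203, 0.2291]
eef_rot: [-0.002, -0.632, 0.775, -0.0]
wrist_force: [0.8, 1.0, -0.8]
opening: 0.998
grasp_force: 0.0
```

```bash
python3 -c "
from seat import *
go((at(B,PB,-.0266,0,.10),PB+180))"
```

```text
t 23.7667 p [0.6647 0.0203 0.2291] yaw 168.39 tool z [-0.002  -0.0029 -1.    ] q [-0.146   0.3809  1.3617 -0.0032  1.4006 -3.0844] F [ 0.8129  1.0428 -0.7837] open 0.9978864787548233 0.0
target [0.6646 0.018  0.1   ] shift mm [  1.8558  -0.5105 129.1032] turn deg [np.float64(0.5)]
```

Emit:
{"fn": "move_arm", "kwargs": {
  "series": [
    [[1, 1, 0, 20, 0.008], [1, 1, 0, 40, 0.008], [1, 1, 0, 60, 0.008], [1, 1, 0, 75, 0.008], [1, 1, 0, 90, 0.008], [1, 1, 0, 103, 0.008], [1, 1, 0, 116, 0.008], [1, 1, 0, 128, 0.008], [1, 1, 0, 128, 0.008], [1, 1, 0, 128, 0.008]]
  ]
}}

```text
time_s: 24.6
eef_pos: [0.665, 0.0199, 0.1011]
eef_rot: [-0.001, -0.627, 0.779, -0.001]
wrist_force: [-0.1, -0.4, -0.3]
opening: 1.002
grasp_force: 0.0
```

```bash
python3 -c "
from seat import *
go((at(B,PB,.0075,0,.126),PB+180))
a=np.radians(PB)
prof(C=B,psi=PB,lo=90)"
```

```text
t 24.6 p [0.665  0.0199 0.1011] yaw 167.64 tool z [-0.0013 -0.0027 -1.    ] q [-0.1467  0.5075  1.4572 -0.0031  1.1777 -3.0714] F [-0.0952 -0.4371 -0.3245] open 1.0020233701208812 0.0
target [0.6979 0.0108 0.126 ] shift mm [  1.8791 -34.0526 -24.9636] turn deg [np.float64(-0.3)]
scene 90 107 h [-38.6306   9.2455  16.6846] l [-14.0568  39.2098]
scene 100 115 h [-35.0973   5.772   10.9514] l [-34.1254  38.9359]
scene 110 104 h [-31.3205   0.2848   4.732 ] l [-31.0713  38.4046]
scene 120 128 h [-72.8687  -6.045   20.4956] l [-23.3974  38.5064]
scene 130 173 h [-75.1295 -17.7394  23.0707] l [-21.2829  38.3354]
scene 140 148 h [-76.4109 -18.2627  27.8036] l [-16.8873  38.2152]
scene 150 181 h [-76.6434 -28.2072  24.4049] l [-8.2265 37.3789]
scene 160 47 h [-85.2605  18.3661  34.3064] l [-7.1881 26.7149]
scene 170 157 h [-88.1929  16.3904  46.4967] l [-8.6012 15.6012]
scene 180 156 h [-77.1764   3.0491  45.2511] l [-7.6028 20.0649]
scene 190 104 h [-86.4839 -22.1624  44.9663] l [ 1.6943 20.7009]
scene 200 141 h [-86.31   -14.6986  43.6267] l [ 4.9808 21.9999]
scene 210 167 h [-86.0064 -10.2497  41.8661] l [-2.6042 22.5805]
```

Clear. Tip it upright while closing (outward is −y).

Emit:
{"fn": "move_arm", "kwargs": {
  "series": [
    [[0.75, 0, 0, 0, 0], [0.66, 0, -1, 0, 0], [0.62, 0, -6, -3, 0], [0.59, 0, -11, -7, 0], [0.56, 1, -16, -11, 0], [0.52, 1, -21, -15, 0], [0.49, 1, -25, -18, 0], [0.45, 1, -29, -21, 0], [0.4, 1, -32, -24, 0], [0.34, 1, -34, -25, 0]]
  ]
}}

```text
time_s: 25.48
eef_pos: [0.6987, 0.0113, 0.1273]
eef_rot: [-0.001, -0.627, 0.779, -0.001]
wrist_force: [-2.8, 1.2, 0.9]
opening: 0.386
grasp_force: 59.7
```

```bash
python3 -c "
from seat import *
go((at(B,PB,.0075,0,.126),PB+180))
prof(C=B,psi=PB,lo=70)
im,d=camera('scene'); cv2.imwrite('pics/s9.png',cv2.resize(im[210:330,200:360],(800,600),interpolation=cv2.INTER_CUBIC))"
```

```text
t 25.4833 p [0.6987 0.0113 0.1273] yaw 167.63 tool z [-0.0002 -0.0029 -1.    ] q [-0.1518  0.5442  1.3446 -0.0031  1.2525 -3.0765] F [-2.8488  1.1538  0.8898] open 0.3856526839405563 59.716118574142456
target [0.6979 0.0108 0.126 ] shift mm [0.6519 0.6137 1.2956] turn deg [np.float64(-0.3)]
scene 70 301 h [-38.2299  28.8255  41.5   ] l [-42.7957  51.2363]
scene 80 144 h [-31.1543  14.0154  38.8861] l [-42.666   40.7969]
scene 90 92 h [-40.7081 -24.9535  25.1513] l [-28.5831  38.7192]
scene 100 87 h [-38.5321 -27.9407  25.2091] l [-30.0479  38.3728]
scene 110 45 h [-6.1742 11.694  25.1894] l [ 1.4842 39.7189]
scene 120 41 h [-8.4197 10.153  25.1795] l [28.9076 39.7967]
scene 130 46 h [-7.8352 12.0424 25.7321] l [10.1909 39.0182]
scene 140 66 h [-18.7876  13.1413  36.6092] l [ 5.7174 40.3029]
scene 150 78 h [-20.5981  10.3512  37.3249] l [ 5.3036 39.0163]
scene 160 216 h [-12.9313   1.901   31.267 ] l [-21.5221  37.7146]
scene 170 152 h [-19.8943  13.977   36.9993] l [-15.4208  36.5497]
scene 180 116 h [-37.3703   8.3591  52.7449] l [-9.1242 15.2496]
scene 190 110 h [-42.2363  30.1915  58.5577] l [-10.1148  15.8681]
scene 200 103 h [-45.0563   2.8805  63.0634] l [-8.3259 18.756 ]
scene 210 100 h [-50.1496   8.7593  67.9024] l [ 5.7932 18.4935]
```

View pics/s9.png

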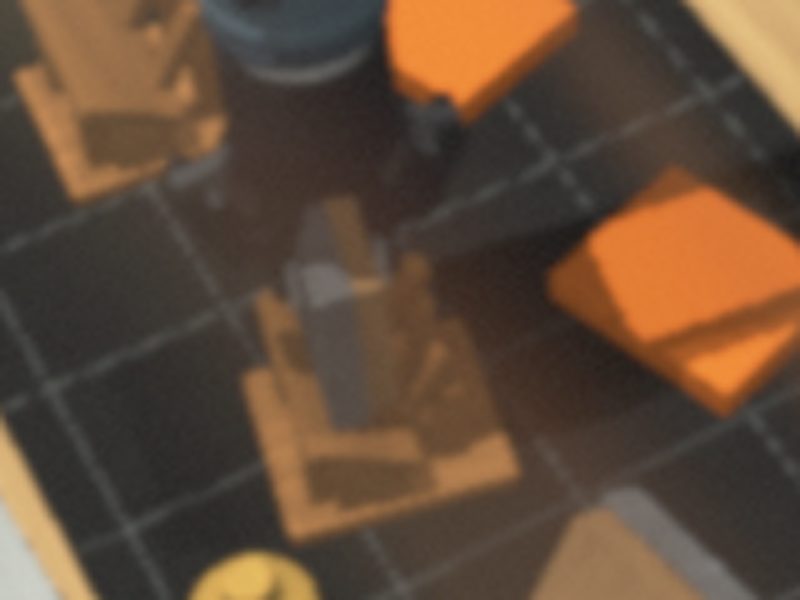

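Small box upright, closed, pinched. Lift and begin the turn.

Emit:
{"fn": "move_arm", "kwargs": {
  "series": [
    [[0.28, 0, 0, -8, 0], [0.28, 0, 0, -25, 0], [0.28, 0, 0, -50, 0], [0.28, 0, 0, -80, 0], [0.28, 0, 0, -115, 0], [0.28, 0, 0, -145, 0.06], [0.28, 0, 0, -165, 0.18], [0.28, 0, 0, -165, 0.3], [0.28, -10, 0, -165, 0.42], [0.28, -20, 0, -165, 0.54]]
  ]
}}

```text
time_s: 26.42
eef_pos: [0.703, 0.0311, 0.293]
eef_rot: [0.0, -0.393, 0.92, -0.002]
wrist_force: [-0.5, -0.2, -1.8]
opening: 0.385
grasp_force: 59.7
```

```bash
python3 -c "
from seat import *
go((at(K,PK,.049,0,.29),PK))"
```

```text
t 26.4167 p [0.703  0.0311 0.293 ] yaw 136.29 tool z [ 0.0023 -0.0033 -1.    ] q [-0.1226  0.4264  1.1736 -0.003   1.5389 -2.5012] F [-0.5483 -0.2118 -1.767 ] open 0.384641313539183 59.71191644668579
target [0.7442 0.2607 0.29  ] shift mm [-194.456   128.8143    2.3173] turn deg [np.float64(126.1)]
```

Emit:
{"fn": "move_arm", "kwargs": {
  "series": [
    [[0.28, -10, 6, 0, 0.12], [0.28, -20, 13, 0, 0.24], [0.28, -30, 20, 0, 0.36], [0.28, -40, 26, 0, 0.48], [0.28, -50, 33, 0, 0.6], [0.28, -60, 40, 0, 0.72], [0.28, -70, 46, 0, 0.84], [0.28, -80, 53, 0, 0.96], [0.28, -90, 60, 0, 1.08], [0.28, -100, 66, 0, 1.2]]
  ]
}}

```text
time_s: 27.25
eef_pos: [0.7232, 0.1503, 0.2916]
eef_rot: [0.001, 0.194, 0.981, -0.001]
wrist_force: [-0.7, -0.2, -1.2]
opening: 0.388
grasp_force: 59.7
```

```bash
python3 -c "
from seat import *
go((at(K,PK,.049,0,.22),PK))"
```

```text
t 27.25 p [0.7232 0.1503 0.2916] yaw 67.61 tool z [ 0.0006 -0.003  -1.    ] q [ 0.046   0.5118  1.058  -0.003   1.5713 -1.134 ] F [-0.6786 -0.2039 -1.2388] open 0.38845370620501274 59.7134792804718
target [0.7442 0.2607 0.22  ] shift mm [ 22.7389 110.2917  71.2671] turn deg [np.float64(57.4)]
```

Emit:
{"fn": "move_arm", "kwargs": {
  "series": [
    [[0.28, 3, 13, 0, 0.12], [0.28, 5, 26, 0, 0.24], [0.28, 8, 39, 0, 0.36], [0.28, 11, 52, 0, 0.48], [0.28, 14, 65, 0, 0.6], [0.28, 16, 78, 0, 0.72], [0.28, 19, 91, 0, 0.84], [0.28, 21, 102, 0, 0.96], [0.28, 22.7, 110, 0, 1.002], [0.28, 22.7, 110, 0, 1.002]]
  ]
}}

```text
time_s: 28.08
eef_pos: [0.7433, 0.262, 0.2909]
eef_rot: [0.001, 0.639, 0.769, -0.001]
wrist_force: [-0.6, -0.4, -1.2]
opening: 0.394
grasp_force: 59.7
```

```bash
python3 -c "
from seat import *
go((at(K,PK,.049,0,.165),PK))"
```

```text
t 28.0833 p [0.7433 0.262  0.2909] yaw 10.56 tool z [ 0.0004 -0.0024 -1.    ] q [ 0.1898  0.6375  0.8758 -0.0024  1.6284  0.0054] F [-0.6243 -0.4168 -1.1566] open 0.3935925349170424 59.74325716495514
target [0.7442 0.2607 0.165 ] shift mm [ -1.1604   0.7178 125.8594] turn deg [np.float64(0.4)]
```

Emit:
{"fn": "move_arm", "kwargs": {
  "series": [
    [[0.28, -1, 1, 18, 0.006], [0.28, -1, 1, 36, 0.006], [0.28, -1, 1, 54, 0.006], [0.28, -1, 1, 72, 0.006], [0.28, -1, 1, 90, 0.006], [0.28, -1, 1, 105, 0.006], [0.28, -1, 1, 117, 0.006], [0.28, -1, 1, 126, 0.006], [0.28, -1, 1, 130, 0.006], [0.28, -1, 1, 130, 0.006]]
  ]
}}

```text
time_s: 28.92
eef_pos: [0.7445, 0.2585, 0.1602]
eef_rot: [0.001, 0.641, 0.767, -0.002]
wrist_force: [-0.0, -0.3, -1.8]
opening: 0.386
grasp_force: 59.8
```

```bash
python3 -c "
from seat import *
go((at(K,PK,.049,0,.145),PK)); prof(cams=('scene','top'),lo=90,name='s10')"
```

```text
t 28.9167 p [0.7445 0.2585 0.1602] yaw 10.2 tool z [-0.0008 -0.0033 -1.    ] q [ 0.1855  0.7099  1.0214 -0.0031  1.4117  0.0081] F [-0.0011 -0.3161 -1.7783] open 0.3863348602520093 59.775983691215515
target [0.7442 0.2607 0.145 ] shift mm [ 2.1834  0.1729 15.1865] turn deg [np.float64(-0.0)]
scene 90 501 h [ 1.0831 69.3159 79.1255] l [-51.5904  52.7691]
scene 100 132 h [-21.7679  19.2543  76.0361] l [-40.2738  52.6578]
scene 110 194 h [-23.2961  15.2966  66.3176] l [-25.4778  52.1287]
scene 120 200 h [-26.0481   8.1584  66.3623] l [-24.1469  52.1078]
scene 130 254 h [-35.1464   1.9614  66.3681] l [-15.7399  51.9634]
scene 140 260 h [-40.9886  -4.5475  66.1844] l [-16.323   52.2634]
scene 150 274 h [-60.0769 -11.4385  66.006 ] l [-19.0614  51.9999]
scene 160 538 h [-57.6867 -38.8214  65.2886] l [-25.6552  50.5635]
scene 170 279 h [-44.0578 -23.9534  70.9216] l [-18.1524  45.8644]
scene 180 82 h [33.6965 65.3442 79.2474] l [-0.8849 36.9754]
scene 190 186 h [28.7729 58.0777 77.2868] l [-0.5076 36.6868]
scene 200 258 h [29.912  41.1997 63.5259] l [-7.769  36.0654]
scene 210 95 h [ 6.5783 73.1342 92.4093] l [-9.4744 11.3031]
top 90 91 h [-4.6918 63.9038 74.1371] l [-55.0727 -22.031 ]
top 100 31 h [-22.9175  16.7037  33.9393] l [-47.6487 -20.9945]
top 110 44 h [-30.6055  10.8548  45.7704] l [-47.7283 -22.5395]
top 120 42 h [-34.9011   4.5303  45.9001] l [-47.7675 -23.071 ]
top 130 42 h [-34.597   -0.8163  42.6289] l [-47.7001 -23.4794]
top 140 38 h [-43.9692  -9.6698  39.8706] l [-47.8997 -24.4141]
top 150 108 h [-62.5465 -54.3579  39.5162] l [-47.7747  -8.9911]
top 160 198 h [-60.2931 -46.8061  31.0867] l [-45.8239 -10.2759]
top 170 43 h [-44.1037 -27.9393  38.8567] l [-43.2201 -27.7767]
top 180 13 h [28.9747 31.1415 58.7165] l [-39.4354 -30.0134]
top 190 30 h [29.0595 42.9201 62.8438] l [-39.3436  36.4738]
top 200 59 h [29.7489 41.3267 48.4365] l [-38.6127  34.8864]
```

Emit:
{"fn": "move_arm", "kwargs": {
  "series": [
    [[0.28, 1, 0, 2, 0], [0.28, 1.5, 0, 4, 0], [0.28, 1.5, 0, 6, 0], [0.28, 1.5, 0, 8, 0], [0.28, 1.5, 0, 9.5, 0], [0.28, 1.5, 0, 11, 0], [0.28, 1.5, 0, 12, 0], [0.28, 1.5, 0, 13, 0], [0.28, 1.5, 0, 14, 0], [0.28, 1.5, 0, 14, 0]]
  ]
}}

```text
time_s: 29.85
eef_pos: [0.7445, 0.2601, 0.147]
eef_rot: [0.001, 0.642, 0.767, -0.001]
wrist_force: [0.8, 0.9, -0.2]
opening: 0.388
grasp_force: 59.8
```

Emit:
{"fn": "move_arm", "kwargs": {
  "series": [
    [[0.28, 0, 0, 0.5, 0], [0.28, 0, 0, 1, 0], [0.28, 0, 0, 1.5, 0], [0.28, 0, 0, 2, 0], [0.28, 0, 0, 2.5, 0], [0.28, 0, 0, 3, 0], [0.28, 0, 0, 3.5, 0], [0.28, 0, 0, 4, 0], [0.28, 0, 0, 4, 0], [0.28, 0, 0, 4, 0]]
  ]
}}

```text
time_s: 30.68
eef_pos: [0.7448, 0.2602, 0.1451]
eef_rot: [0.002, 0.642, 0.767, -0.001]
wrist_force: [-3.5, -0.4, 6.7]
opening: 0.386
grasp_force: 60.6
```

Emit:
{"fn": "move_arm", "kwargs": {
  "series": [
    [[0.4, 0, 0, -1, 0], [0.44, 0, -1, -1, 0], [0.47, 0, -3, -1, 0], [0.5, 0, -5, -1, 0], [0.53, 0, -7, -1, 0], [0.56, 0, -9, -1, 0], [0.59, 0, -11, -1, 0], [0.62, 0, -13, -1, 0], [0.65, 0, -15, -1, 0], [0.67, 0, -16, -1, 0]]
  ]
}}

```text
time_s: 31.52
eef_pos: [0.7285, 0.2573, 0.1443]
eef_rot: [0.001, 0.642, 0.767, -0.001]
wrist_force: [-0.7, 0.0, 0.3]
opening: 0.675
grasp_force: 0.1
```

```bash
python3 -c "
from seat import *
go((at(K,PK,.033,0,.145),PK)); prof(cams=('scene',),lo=90)
im,d=camera('scene'); cv2.imwrite('pics/s10.png',cv2.resize(im[290:430,240:427],(800,600),interpolation=cv2.INTER_CUBIC))"
```

```text
t 31.5167 p [0.7285 0.2573 0.1443] yaw 10.19 tool z [ 0.0004 -0.0031 -1.    ] q [ 0.1878  0.6865  1.0908 -0.0032  1.3645  0.0106] F [-0.7139  0.0225  0.3355] open 0.6751670891024658 0.0828151879250072
target [0.7285 0.2578 0.145 ] shift mm [ 0.498   0.0698 -0.7238] turn deg [np.float64(-0.0)]
scene 90 507 h [-0.9653 68.7974 78.8242] l [-51.1578  52.6263]
scene 100 233 h [-19.7942  58.3723  75.5434] l [-30.6251  51.8065]
scene 110 187 h [-22.8316  38.636   60.582 ] l [-16.5745  51.6812]
scene 120 162 h [-27.8158  24.2777  57.4896] l [-0.8043 51.9573]
scene 130 183 h [-36.1563   4.9062  54.4707] l [ 1.2442 52.258 ]
scene 140 197 h [-41.9084  -0.8862  51.2043] l [-2.9892 51.9827]
scene 150 263 h [-56.1282  -7.9779  47.8945] l [-8.4587 51.8631]
scene 160 503 h [-56.6987 -31.1512  67.5626] l [-5.5842 51.3456]
scene 170 611 h [-41.7179  14.9948  61.6134] l [-9.3782 42.9038]
scene 180 59 h [-6.5726 20.135  75.512 ] l [-7.6551 28.397 ]
scene 190 34 h [-14.8676   3.0255  75.3246] l [-5.139  11.2565]
scene 200 134 h [-21.6392  67.4852  92.4613] l [-8.0701 13.0525]
scene 210 93 h [-26.1931  66.1498  94.1788] l [-10.5966  15.6861]
```

View pics/s10.png

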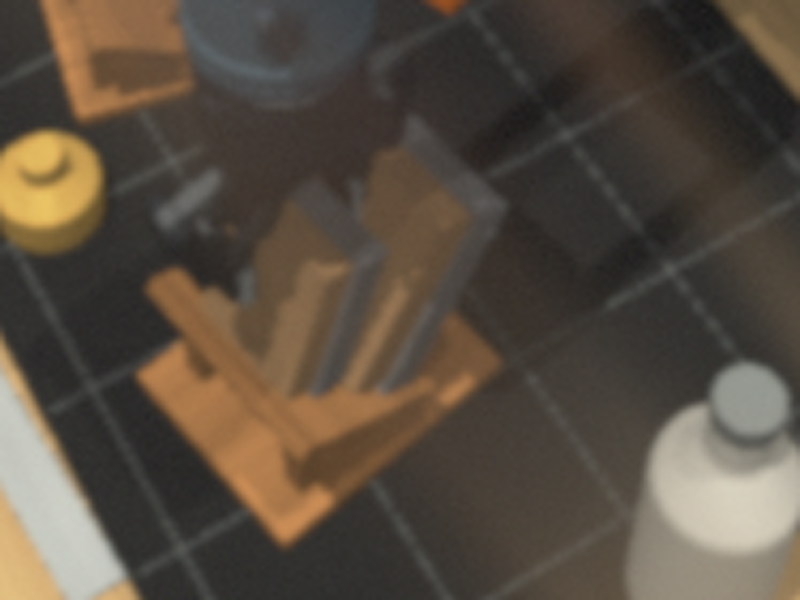

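Small box leans back on the inner finger; continue letting it down while withdrawing the finger upward.

Emit:
{"fn": "move_arm", "kwargs": {
  "series": [
    [[0.68, 0, -2, -2, 0], [0.68, 0, -4, -5, 0], [0.68, 0, -5, -8, 0], [0.68, 0, -7, -11, 0], [0.68, 0, -8, -14, 0], [0.68, 0, -10, -17, 0], [0.68, 0, -12, -20, 0], [0.68, 0, -14, -23, 0], [0.68, 0, -15, -27, 0], [0.68, 0, -15, -40, 0]]
  ]
}}

```text
time_s: 32.45
eef_pos: [0.7126, 0.2545, 0.1824]
eef_rot: [-0.0, 0.642, 0.767, -0.003]
wrist_force: [0.7, 0.3, -0.5]
opening: 0.682
grasp_force: 0.0
```

Emit:
{"fn": "move_arm", "kwargs": {
  "series": [
    [[0.68, 0, 0, -15, 0], [0.68, 0, 0, -30, 0], [0.5, 0, 5, -50, 0.12], [0, 0, 20, -50, 0.24], [0, 0, 35, -50, 0.36], [0, 0, 50, -50, 0.48], [0, 0, 60, -50, 0.6], [0, 0, 65, -50, 0.72], [0, 0, 65, -50, 0.84], [0, 0, 65, -50, 0.96]]
  ]
}}

```text
time_s: 33.28
eef_pos: [0.7788, 0.2665, 0.2362]
eef_rot: [0.002, 0.924, 0.381, 0.001]
wrist_force: [-0.0, 0.1, -0.2]
opening: -0.004
grasp_force: 0.0
```

```bash
python3 -c "
from seat import *
seat('small',off=74); prof(cams=('scene',),lo=80); go((at(K,PK,.10,0,.14),PK-90),(at(K,PK,.10,0,.105),PK-90))"
```

```text
scene small normal [-0.0067  0.0084  0.9999] x [-93.0001 -12.7569] y [-33.3488  32.8267] z med 75.71401304215775 z at x-100/-30 [np.float64(75.43905842692128), np.float64(75.85000848917731)] 804
scene ledge x -1.6637907142247268
top small normal [-0.0227  0.0636  0.9977] x [-94.6635 -14.2569] y [-33.8238   1.6647] z med 71.96318837492807 z at x-100/-30 [np.float64(71.03539684438448), np.float64(72.20179259124347)] 108
top ledge x 0.7992979139138032
scene 80 185 h [-6.0011 45.9008 78.1533] l [-54.5514  54.165 ]
scene 90 555 h [ 0.17   68.1692 78.7815] l [-51.3538  52.6882]
scene 100 246 h [-16.3323  56.365   75.436 ] l [-32.2043  51.8814]
scene 110 244 h [-20.7273  49.9553  56.731 ] l [-30.0405  52.3412]
scene 120 237 h [-26.0222  44.4538  50.6396] l [-29.3488  51.8938]
scene 130 239 h [-35.5603  37.7887  44.7572] l [-28.9524  51.7541]
scene 140 256 h [-38.0612  32.6411  39.3833] l [-31.2314  51.5392]
scene 150 267 h [-57.1596  25.6731  33.2742] l [-30.4558  51.9063]
scene 160 976 h [-55.626  -16.4699  25.5509] l [-38.8303  47.6739]
scene 170 405 h [-42.3897 -21.0194  21.089 ] l [-37.3782  45.504 ]
t 33.4333 p [0.7785 0.2665 0.2361] yaw -44.64 tool z [ 0.0025 -0.0027 -1.    ] q [ 0.1874  0.749   0.8098 -0.0031  1.5808  0.9666] F [-0.3171  0.2454 -0.3857] open 0.0036395470019507797 0.0
target [0.7944 0.2697 0.14  ] shift mm [13.4771  8.7706 96.1216] turn deg [np.float64(35.2)]
target [0.7944 0.2697 0.105 ] shift mm [ 13.4813   8.6429 131.1214] turn deg [np.float64(35.2)]
```

```bash
python3 -c "
from seat import *
a=np.radians(PK);zr=np.array([np.cos(a)*.866,np.sin(a)*.866,.5]);y=np.array([-np.sin(a),np.cos(a),0]);x=np.cross(y,zr);O=np.array([*K,.05])
im,d=camera('scene');q=(cloud('scene',d,np.ones(d.shape,bool))-O)@np.stack([x,y,zr],1)*1e3
for c in range(-115,-10,10):
    m=(abs(q[:,0]-c)<5)&(abs(q[:,2]-40)<8)&((q[:,1]>40)&(q[:,1]<44)|((c<-98)&(abs(q[:,1])<40))); print(c,m.sum(),np.median(q[m,2]) if m.sum() else '')
m=(q[:,1]>49)&(q[:,1]<56)&(q[:,2]<40)&(q[:,2]>-10)&(q[:,0]<-5)&(q[:,0]>-130)
for c in range(-120,0,15):
    k=m&(abs(q[:,0]-c)<7); print('side',c,k.sum(),np.percentile(q[k,2],[2,10,90,98]) if k.sum() else '')
print('top edge x', np.percentile(q[(abs(q[:,1])<40)&(q[:,2]>2)&(q[:,2]<18)&(q[:,0]<-100)&(q[:,0]>-140)][:,0],[5,50]))
"
```

```text
-115 170 39.75438121470722
-105 136 41.831795994043205
-95 8 42.439501389915705
-85 7 41.193943293340894
-75 8 42.3180242646706
-65 5 41.428113550477875
-55 7 41.47440893200508
-45 7 42.14280608211834
-35 7 42.02852912507274
-25 6 42.35936544262702
-15 6 40.997998795755336
side -120 31 [ 3.5594  6.1772 23.6999 24.6011]
side -105 29 [ 1.9688  5.5417 23.5638 24.7502]
side -90 32 [ 2.0313  3.8212 22.7686 24.2654]
side -75 27 [ 4.1054  4.968  25.153  26.3029]
side -60 31 [ 4.3332  6.094  24.4107 25.3455]
side -45 27 [ 5.3593  5.8387 24.8971 25.7476]
side -30 30 [ 4.0119  4.7355 24.3491 26.2467]
side -15 27 [ 2.9462  4.5757 23.8512 26.0936]
top edge x [-122.5034 -120.8627]
```

```bash
python3 -c "
from bench import order
print(order.hand_in())"
```

```text
the job is handed in; nothing more can be done
None
```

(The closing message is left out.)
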